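Pulse the ice crusher

TASK

Crush some ice: lift the ice puck out of the open mould and put it in the crusher's bowl, fit the lid so that its two lugs drop through the slots, then twist the lid clockwise to the amber pulse mark, halfway to the red lock mark, and finish while still holding it there against its spring. Do not let it reach the red mark and click into lock, and leave the tumbler, the mug and the other half of the mould where they are.

Things in the scene. Friction and masses are not known exactly. Their poses are not given: they have to be found in the camera images.
- crusher: Ice crusher, fixed: aluminium motor base 146 mm across, clear bowl, grey bayonet collar 134 mm across on top (164 mm high in all). Origin: centre of its underside on the counter, z up; x runs through the two lug slots. Seen from above the lid goes in at the slots and turns clockwise only (a stop bars the other way); amber then red dashes on the collar, alike on both sides
- bowl_floor (a point): Centre of the bowl's floor, 85 mm above the counter. The bowl is 92 mm across here and 90 mm at its open mouth, 67 mm higher. A hub 22 mm across and 11 mm high with two short blades stands on the floor; the puck may rest on it or lean
- seat (a point): On the crusher's axis, 152 mm above the counter: centre of the flat grey land where the lid's origin comes when seated. Axes as the crusher's. Over the land two fixed ledges, underside 8 mm and top 12 mm above it, leave a round opening 104 mm across for the lid's disc and two slots for its lugs. The wall round the channel is 126 mm across inside
- slot (a point): Middle of one lug slot (30 mm wide, white dash), on the land 57 mm from the crusher's axis along its +x; the other slot is across from it, at -x. The lid's lugs go straight down through them
- pulse_mark (a point): Amber pulse dash on the collar's top, 61 mm from the axis, 0.6 rad clockwise of the slot at +x; another lies across the collar from it. The lid's white pointer dash comes against it. The red lock dashes are 1.2 rad clockwise of the slots
- pulse_ring (a joint): Sprung switch ring in the collar, 0 to 1.12 rad, grows as the lid turns clockwise seen from above. From the slots the lid turns free for 0.1 rad, then pushes the ring: value = lid angle past the slot - 0.1. Amber pulse mark 0.5, catches click at 1.0, red lock mark 1.1. Its spring turns ring and lid back when let go: 0.06 N m at 0, 0.21 at 0.5
- lid: Loose lid, about 150 g, lying right way up: smoked clear disc 100 mm across, 18 mm thick; on top a black bar grip along its x, 70 mm long, 18 mm wide, 18 to 46 mm above the underside, white pointer dashes at its ends. Origin: centre of its underside, z up. Both ends are alike, either way round fits. Seated it has 2 mm play sideways, 3 mm up
- lug (a point): Middle of the underside of one of the lid's two black lugs, on its lower edge at +x, 50 mm from the lid's axis (the other at -x): each 20 mm wide, 5 mm thick, reaching 56.5 mm from the axis, 60 mm with the small pip on its tip
- mould: Lower half of a two-part ice mould, dark blue block 150 x 85 x 26 mm, fixed, lying open on the counter. Origin: centre of its underside, x along its length. Two round cavities 49 mm across and 14 mm deep, 37 mm either side of the middle along x; the puck stands in the one at -x, the other is empty
- puck: Pale frosted ice puck, loose, 52 g: upright cylinder 46 mm across and 34 mm high, origin in the centre of its underside. It stands 14 mm deep in the mould's cavity, so 20 mm stand proud of the mould's top; puck top 46 mm above the counter
- puck_center (a point): Middle of the ice puck, 17 mm above its underside
- tumbler: Green glass tumbler 72 mm across, 90 mm high, standing on the counter; leave it alone. Origin: centre of its underside
- mug: White mug 76 mm across with a handle, 85 mm high; leave it alone. Origin: centre of its underside
- mould_top: Other half of the ice mould, dark blue block 150 x 85 x 26 mm with two empty cavities, loose; leave it alone. Origin: centre of its underside
Mind the look-alikes: they are no part of the job. Leave any blue or purple look-alike of the lid alone.

How it is judged:
By the outcome, as a careful person would: the job done as asked, in the order asked, and still so for the second after the job is handed in, while the arm keeps its last pose, push and grip.
It also fails if it takes over 64 s, if anything falls off the work surface, if the arm or the gripper's body presses on something with over 40 N, if the wrist force passes 120 N, or if a joint passes its speed limit or range.

ROBOT

A 7-joint arm with a two-finger parallel gripper is mounted at the origin on the work surface. World frame = base frame: x ahead of the robot, y to its left, z up, the work surface at z = 0. Lengths are in m, angles in rad, forces in N, time in s.
With the tool pointing down it reaches from about 0.4 to 0.875 m from the base axis. Payload 6.5 kg.
Tool frame: the origin (TCP) lies between the finger pads; the fingertips stand 17 mm ahead of it and the grasp point (between the pads) lies 2 mm behind it; z points along the fingers, y is the line along which they close (so a half turn about z gives the same grasp; the last joint's range is limited). The gripper opens to 85 mm and grips with 20 to 120 N. Pads are 22 mm wide; open, the fingers measure 114 mm over their backs; the gripper's body (76 mm by 85 mm) begins 54 mm behind the grasp point. The pads swing forward as they close: fully open they stand 13 mm farther back than shut.
Start: joints at [-1.395, 0.536, -0.004, 1.538, 0.003, 1.067, -0.071], TCP at [0.156, 0.631, 0.226] pointing down, gripper open.
Joint ranges: [-2.7, 2.7], [-0.37, 2.16], [-1.27, 1.26], [0.24, 2.4], [-1.31, 4.45], [0.19, 1.91], [-2.76, 2.76]. Speed limits (rad/s): [2.39, 2.39, 3.14, 3.14, 3.14, 3.14, 3.14].

INTERFACE

Orientations are given as a unit quaternion [x, y, z, w].
In Python, from rig import manip gives the robot as it stands. The module is installed in compiled form; this text tells all that it offers.
- The arm moves only by the tool step_arm, never from a script. Its argument "commands" is a list of rows, each a list of 3 entries, a list of its own where there are three numbers: the shift along the tool's x, y, z in shares of 1000 mm (1.0 is 1000 mm), then the turn, a rotation vector about the tool's x, y, z in a scale on which 1.0 is pi rad, then the opening, from -1 (shut) to 1 (fully open). A call has 1 to 8 rows; each row is the pose to reach, as a shift and turn from the pose commanded when the call began, along the tool's axes at that moment; what a row does not reach only later rows make up. A row lasts 1/10 s, in which the tool goes at most 50 mm and 8.59 degrees, less where a joint would pass 70% of its speed; a pose out of reach is approached as far as the arm can. Shift and turn numbers lie between -1 and 1, and a call with a number outside is refused. A call with a gripper value outside its range is refused whole. The fingers move at their own pace and stop on an object; the grip force is fixed at half the most. Time passes only in rows, so rows that repeat a pose let the fingers close. It gives the time, the measured TCP pose, the force, the opening and the grip force at its end, in the units of the state.
- manip.get_state(): the state, without advancing time (a new reading comes with each control period).
- manip.grab_frame(name): name is "side" or "top" or "wrist"; returns a dict with "color" (384x512x3 uint8, blue, green, red), "K" (3x3 intrinsics, pixels), "T" (4x4, takes a point from camera to world coordinates); the wrist camera has in their place "hand_eye" (4x4, takes a point from camera to tool coordinates, whose origin is the TCP and whose axes are the flange's). Camera axes: x right, y down, z forward; pixel columns grow to the right and rows downward; lengths in m; the calibration is good to about 2 mm. A picture is of the moment at which its call begins: read the wrist's pose just before it. There is no depth.
- manip.job_done(): hands the job in; it is judged then, once.
The state is a dict: "time_s": time; "joint_pos": joint angles; "qvel": joint speeds; "joint_torque": joint torques, N m; "tool_pos": TCP position; "ee_rot": TCP orientation; "force": force on the tool from outside, world axes, zero at the start; "ft_torque": the same for the moment, N m; "grip_width": finger opening in m; "gripper_force": force on a finger pad.
Only numpy, scipy, OpenCV 4.12 (cv2) and the standard library are available. Lean on these libraries where they do the work, as an engineer would, in place of code of your own. Each camera call takes 0.05 s, during which the arm holds its last target. There are 200 camera calls.

## Working session

There is one attempt and no reset: what is moved stays moved. The work goes in short steps, Python scripts to look and compute and a tool call to move; the robot and the scene stay as the last step left them, time stands still between calls to the robot, and variables do not carry over. Pictures are saved under pics/ and viewed, at most 13 in all, crops included, and the job is handed in when it is done.

Besides the shell and the picture viewer there is one more tool, called after "Call:" as name(argument=value, ...) on one line, values as JSON. step_arm: Moves the arm, as the interface text tells. Its arguments: {"type":"object","properties":{"commands":{"type":"array"}},"required":["commands"]}

```bash
mkdir -p pics
python3 - <<'E'
from rig import manip
import cv2,pickle,numpy as np
s=manip.get_state(); print(s)
f={n:manip.grab_frame(n) for n in("top","side","wrist")}
pickle.dump((s,f),open('f0.pkl','wb'))
for n in f:
    print(n,f[n]['K'].tolist(),f[n].get('T',f[n].get('hand_eye')).round(4).tolist())
    cv2.imwrite(f'pics/{n}0.png',f[n]['color'])
E
```

```text
{'time_s': 0.0, 'joint_pos': array([-1.3952297 ,  0.53720719, -0.00446587,  1.53885933,  0.00259856,
        1.06729471, -0.07121966]), 'qvel': array([ 0.00134823,  0.00118281,  0.00013875, -0.00051812, -0.00013125,
        0.00048867,  0.0006268 ]), 'joint_torque': array([ 1.44457804e-04, -5.83421230e+01,  1.04866639e+00, -2.59097350e+01,
        1.23311163e-02,  9.70064808e-03,  8.91339397e-06]), 'tool_pos': array([0.15547059, 0.63047583, 0.22559163]), 'ee_rot': array([ 1.20551861e-01,  9.92706639e-01, -8.80005350e-04, -4.94601672e-05]), 'force': array([-0.16404192,  0.17882481,  0.39129637]), 'ft_torque': array([-0.02525705, -0.00420429,  0.02873325]), 'gripper_force': 0.0, 'grip_width': 0.08549995895558173}
top [[486.72344572215474, 0.0, 262.6260732730441], [0.0, 486.72344572215474, 189.48909614305865], [0.0, 0.0, 1.0]] [[-0.0096, -0.9963, 0.0853, 0.5005], [-0.9996, 0.0119, 0.0259, -0.0738], [-0.0269, -0.085, -0.996, 1.3855], [0.0, 0.0, 0.0, 1.0]]
side [[435.484970626997, 0.0, 256.2242629199968], [0.0, 435.484970626997, 183.07566559236662], [0.0, 0.0, 1.0]] [[-0.9722, -0.1492, 0.1805, 0.3716], [-0.2339, 0.6578, -0.716, 0.8267], [-0.0119, -0.7383, -0.6744, 0.9327], [0.0, 0.0, 0.0, 1.0]]
wrist [[298.5406034148037, 0.0, 256.44600296730545], [0.0, 298.5406034148037, 192.11464348079613], [0.0, 0.0, 1.0]] [[-0.0015, -0.9518, -0.3067, 0.0785], [1.0, -0.0013, -0.0006, -0.0], [0.0001, -0.3067, 0.9518, -0.1478], [0.0, 0.0, 0.0, 1.0]]
```

View pics/top0.png

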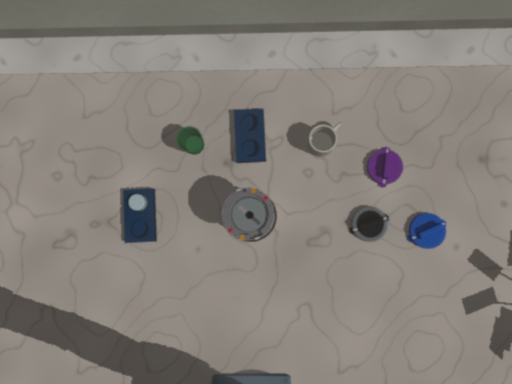

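View pics/side0.png

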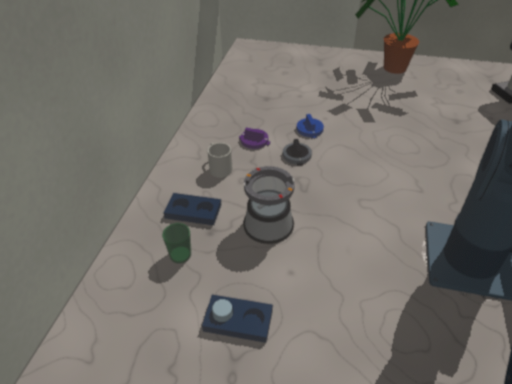

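The top view shows the mould with the puck at (139,215), puck (137,202), and crusher (249,214). The lid candidates are grey/black (370,223), purple (385,167) and blue (428,231). The grey smoked one with the black grip fits. The other mould half is at (250,136), the tumbler at (190,140) and the mug at (323,138). I'll confirm with one enlarged crop.

```bash
cat > h.py <<'E'
import numpy as np,cv2,pickle
from scipy.spatial.transform import Rotation as R
def wristT(s,f):
    T=np.eye(4);T[:3,:3]=R.from_quat(s['ee_rot']).as_matrix();T[:3,3]=s['tool_pos'];return T@f['hand_eye']
def proj(f,P,T=None):
    T=f['T'] if T is None else T
    p=np.linalg.inv(T)@np.r_[P,1];u=f['K']@p[:3];return u[:2]/u[2]
def ray(f,uv,T=None):
    T=f['T'] if T is None else T
    d=T[:3,:3]@np.linalg.solve(f['K'],[uv[0],uv[1],1]);return T[:3,3],d/np.linalg.norm(d)
def plane(f,uv,z,T=None):
    o,d=ray(f,uv,T);return o+d*(z-o[2])/d[2]
def tri(rays):
    A=0;b=0
    for o,d in rays:
        M=np.eye(3)-np.outer(d,d);A=A+M;b=b+M@o
    p=np.linalg.solve(A,b);return p,[np.linalg.norm((np.eye(3)-np.outer(d,d))@(p-o)) for o,d in rays]
E
python3 - <<'E'
from h import *
s,f=pickle.load(open('f0.pkl','rb'))
t=f['top'];c=t['color'];sd=f['side']['color']
def z(im,x,y,w,h,k): return cv2.resize(im[y:y+h,x:x+w],None,fx=k,fy=k,interpolation=cv2.INTER_CUBIC)
a=np.vstack([np.hstack([z(c,214,179,72,72,5),z(c,334,187,72,72,5)]),np.hstack([z(sd,234,160,72,44,5),z(sd,264,130,72,44,5)])])
cv2.imwrite('pics/crop1.png',np.clip(a*1.3,0,255).astype(np.uint8))
for n,uv,zz in(('puck',(137,202),.046),('crusher',(249,214),.16),('lid',(370,223),.02),('mould',(140,215),.026)):print(n,plane(t,uv,zz).round(3))
E
```

```text
puck [0.585 0.31  0.046]
crusher [ 0.544 -0.007  0.16 ]
lid [ 0.52  -0.336  0.02 ]
mould [0.549 0.307 0.026]
```

View pics/crop1.png

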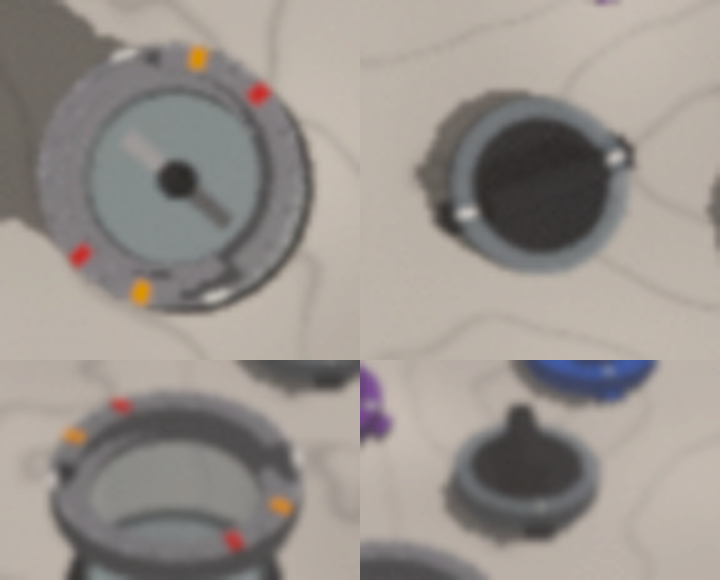

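The crop confirms the lid is the smoked grey disc with the black bar grip and white pointers at (370,223). The collar's white slot dashes, amber and red run clockwise. Next I'll move over the puck to look with the wrist camera.

Call:
step_arm(commands=[[[-0.494,-0.208,0.07],[0,0,0],1],[[-0.494,-0.208,0.07],[0,0,0],1],[[-0.494,-0.208,0.07],[0,0,0],1],[[-0.494,-0.208,0.07],[0,0,0],1],[[-0.494,-0.208,0.07],[0,0,0],1],[[-0.494,-0.208,0.07],[0,0,0],1],[[-0.494,-0.208,0.07],[0,0,0],1],[[-0.494,-0.208,0.07],[0,0,0],1]])

```text
time_s: 0.95
tool_pos: [0.475, 0.3927, 0.1743]
ee_rot: [0.12, 0.993, -0.0, -0.0]
force: [0.4, 0.5, 1.1]
grip_width: 0.0855
gripper_force: 0.0
```

Call:
step_arm(commands=[[[-0.127,-0.054,0.02],[0,0,0],1],[[-0.127,-0.054,0.02],[0,0,0],1],[[-0.127,-0.054,0.02],[0,0,0],1],[[-0.127,-0.054,0.02],[0,0,0],1],[[-0.127,-0.054,0.02],[0,0,0],1]])

```text
time_s: 1.45
tool_pos: [0.5844, 0.3101, 0.154]
ee_rot: [0.122, 0.993, -0.0, -0.0]
force: [-0.8, 1.5, -0.6]
grip_width: 0.0857
gripper_force: 0.0
```

```bash
cat > grab.py <<'E'
import sys,pickle,cv2
from rig import manip
def grab(n,cam='wrist'):
    s=manip.get_state();f=manip.grab_frame(cam);pickle.dump((s,f),open(n+'.pkl','wb'));cv2.imwrite(f'pics/{n}.png',f['color']);return s,f
if __name__=='__main__':
    s,f=grab(*sys.argv[1:]);print(s['time_s'],s['tool_pos'].round(4),s['ee_rot'].round(4),s['force'].round(2),s['grip_width'])
E
python3 grab.py w1
```

```text
1.45 [0.5844 0.3101 0.154 ] [ 1.218e-01  9.926e-01 -4.000e-04 -4.000e-04] [-0.84  1.46 -0.58] 0.0856517915890017
```

View pics/w1.png

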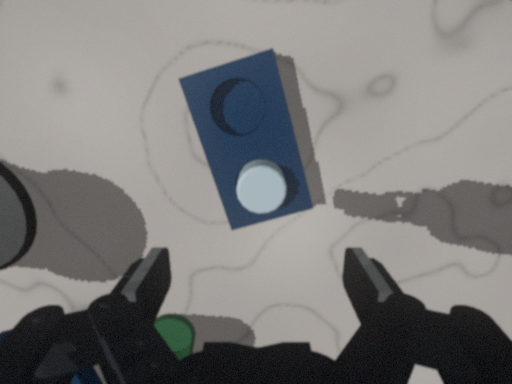

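The wrist view shows the puck's top at about (261,187), in the mould cavity and centred between the fingers. I'll take a second view from lower down to triangulate.

Call:
step_arm(commands=[[[-0.03,0.03,0.02],[0,0,0],1],[[-0.03,0.03,0.02],[0,0,0],1],[[-0.03,0.03,0.02],[0,0,0],1]])

```text
time_s: 1.8
tool_pos: [0.6187, 0.3351, 0.1336]
ee_rot: [0.119, 0.993, -0.0, -0.001]
force: [-0.3, -0.1, 0.6]
grip_width: 0.0855
gripper_force: 0.0
```

```bash
python3 grab.py w2
cat >> h.py <<'E'
def load(n):return pickle.load(open(n+'.pkl','rb'))
def blob(m,near=None):
    n,l,st,ce=cv2.connectedComponentsWithStats(m.astype(np.uint8))
    i=1+np.argmax(st[1:,4]);return st[i],ce[i],l==i
E
cat > puck.py <<'E'
from h import *
rs=[]
for n in('w1','w2'):
    s,f=load(n);T=wristT(s,f);c=f['color'].astype(int)
    m=(c[...,2]>150)&(c[...,0]-c[...,2]>12);m[230:]=0
    st,ce,l=blob(m);k=cv2.findContours(l.astype(np.uint8),0,1)[0][0];e=cv2.fitEllipse(cv2.convexHull(k))
    print(n,st,e,plane(f,e[0],.046,T).round(4));rs.append(ray(f,e[0],T))
print(tri(rs))
E
python3 puck.py
```

```text
1.8 [0.6187 0.3351 0.1336] [ 1.192e-01  9.929e-01 -2.000e-04 -1.100e-03] [-0.27 -0.13  0.6 ] 0.08553704819194313
w1 [ 237  167   47   45 1684] ((260.0927429199219, 189.0986785888672), (44.93519973754883, 47.29479217529297), 105.31017303466797) [0.5862 0.3128 0.046 ]
w2 [ 195  139   52   52 2097] ((220.44308471679688, 164.39511108398438), (49.88569641113281, 53.22718048095703), 130.62342834472656) [0.5863 0.313  0.046 ]
(array([0.58652551, 0.31274123, 0.0447394 ]), [np.float64(4.0025724599239995e-05), np.float64(4.0025724599280246e-05)])
```

Call:
step_arm(commands=[[[0.026,-0.029,0.03],[0,0,0],1],[[0.026,-0.029,0.07],[0,0,0],1],[[0.026,-0.029,0.092],[0,0,0],1],[[0.026,-0.029,0.092],[0,0,0],1],[[0.026,-0.029,0.092],[0,0,0],-1],[[0.026,-0.029,0.092],[0,0,0],-1],[[0.026,-0.029,0.092],[0,0,0],-1],[[0.026,-0.029,0.092],[0,0,0],-1]])

```text
time_s: 2.65
tool_pos: [0.589, 0.3118, 0.044]
ee_rot: [0.121, 0.993, 0.001, 0.001]
force: [0.9, 0.7, 0.7]
grip_width: 0.0281
gripper_force: 0.0
```

Call:
step_arm(commands=[[[0,0,0],[0,0,0],-1],[[0,0,0],[0,0,0],-1],[[0,0,0],[0,0,0],-1]])

```text
time_s: 2.95
tool_pos: [0.5882, 0.3113, 0.0427]
ee_rot: [0.121, 0.993, -0.0, 0.0]
force: [0.3, -0.6, -0.0]
grip_width: -0.0005
gripper_force: 0.0
```

The grip missed (width 0), so I'm looking again.

```bash
python3 grab.py w3;python3 grab.py s3 side
python3 - <<'E'
import cv2,numpy as np
a=cv2.imread('pics/w3.png');b=cv2.imread('pics/s3.png')[260:380,150:310]
b=cv2.resize(b,(512,384),interpolation=2)
cv2.imwrite('pics/c3.png',cv2.resize(np.vstack([a,b]),(400,600)))
E
```

```text
2.95 [0.5882 0.3113 0.0427] [ 0.1206  0.9927 -0.      0.    ] [ 0.27 -0.56 -0.02] -0.00046219551188939604
3.0 [0.5882 0.3113 0.0427] [ 0.1206  0.9927 -0.     -0.    ] [-0.04 -0.79 -0.91] 0.0002690698171391626
```

View pics/c3.png

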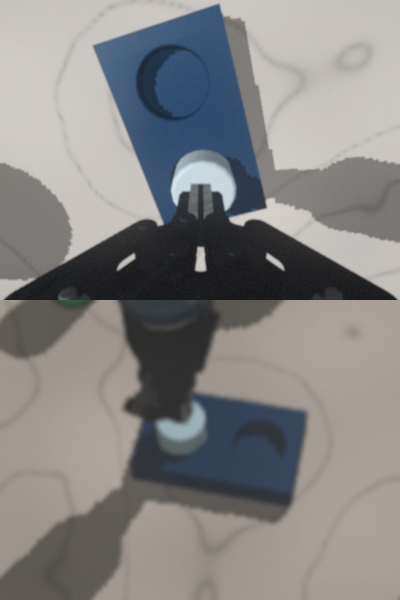

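Run:
```python
from h import *
s,f=load('s3')
p=s['tool_pos']
for z in(p[2]-.017,p[2]+.002,p[2]+.02): print(z,proj(f,[p[0],p[1],z]))
_,g=load('f0')if 0 else pickle.load(open('f0.pkl','rb'))
for n,fr in(('before',g['side']),('now',f)):
    c=fr['color'].astype(int);m=(c[...,2]>120)&(c[...,0]-c[...,2]>12);m[:285]=0;m[:,:180]=0;m[:,260:]=0
    st,ce,l=blob(m);print(n,st,ce)
for z in(.046,.029,.012):print(proj(f,[.5863,.313,z]))
gt=g['top'];c=gt['color'].astype(int);m=(c[...,2]>110)&(c[...,0]-c[...,2]>12);m[:180]=0;m[230:]=0;m[:,170:]=0;st,ce,l=blob(m);print('top',st,ce,plane(gt,ce,.046),tri([ray(gt,ce),ray(g['side'],(221.5,305))]))
s,w=load('w3');c=w['color'].astype(int);m=(c[...,2]>150)&(c[...,0]-c[...,2]>8);m[300:]=0;print(blob(m)[:2])
```

```text
0.02569644355596623 [222.37809054 310.46566331]
0.044696443555966234 [221.84951996 306.01988841]
0.06269644355596624 [221.33620959 301.70246625]
before [213 300  19  16 220] [221.84545455 307.39090909]
now [213 302  19  14 139] [223.24460432 310.        ]
[222.39008174 306.52237848]
[222.85868916 310.50944059]
[223.31683912 314.40752737]
top [129 195  17  15 202] [136.7970297 202.0049505] [0.58452253 0.310818   0.046     ] (array([0.58660901, 0.31069411, 0.04832639]), [np.float64(0.0022800984392672696), np.float64(0.002280098439267263)])
(array([ 219,  199,   82,   70, 2858], dtype=int32), array([259.11616515, 229.253324  ]))
```

Run:
```python
import cv2,numpy as np
a=cv2.imread('pics/w3.png')[170:300,190:330]
b=cv2.imread('pics/s3.png')[275:335,190:260]
cv2.imwrite('pics/c4.png',np.hstack([cv2.resize(a,(430,400),interpolation=2),cv2.resize(b,(370,400),interpolation=2)]))
```

```text
(no output)
```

View pics/c4.png

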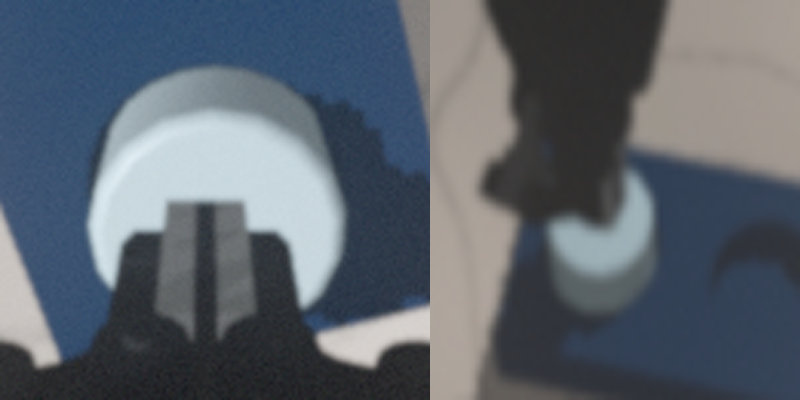

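The crop shows the shut fingertips over the puck's top, not around it, and the puck has not moved. The tips seem to sit higher than I assumed. I'll lower gently onto the puck top to find the real tip height.

Call:
step_arm(commands=[[[0,0,0.001],[0,0,0],-1],[[0,0,0.002],[0,0,0],-1],[[0,0,0.003],[0,0,0],-1],[[0,0,0.003],[0,0,0],-1]])

```text
time_s: 3.45
tool_pos: [0.5883, 0.3114, 0.0413]
ee_rot: [0.121, 0.993, 0.0, -0.0]
force: [-4.1, -2.0, 14.4]
grip_width: -0.0003
gripper_force: 6.8
```

Call:
step_arm(commands=[[[0,0,0.001],[0,0,0],-1],[[0,0,0.002],[0,0,0],-1],[[0,0,0.003],[0,0,0],-1],[[0,0,0.003],[0,0,0],-1]])

```text
time_s: 3.85
tool_pos: [0.5885, 0.3115, 0.0412]
ee_rot: [0.121, 0.993, 0.0, -0.0]
force: [-12.7, -6.8, 35.3]
grip_width: -0.0002
gripper_force: 17.8
```

Contact came at TCP z 0.041 against a puck top of 0.046. The shut tips are therefore about 4.5 mm behind the reported TCP, not 17 mm ahead. I'll back off, open, and grasp about 20 mm lower.

Call:
step_arm(commands=[[[0.002,0.001,-0.03],[0,0,0],1],[[0.002,0.001,-0.03],[0,0,0],1],[[0.002,0.001,-0.03],[0,0,0],1],[[0.002,0.001,-0.03],[0,0,0],1],[[0.002,0.001,-0.03],[0,0,0],1],[[0.002,0.001,-0.03],[0,0,0],1],[[0.002,0.001,-0.03],[0,0,0],1],[[0.002,0.001,-0.03],[0,0,0],1]])

```text
time_s: 4.65
tool_pos: [0.5864, 0.3127, 0.0664]
ee_rot: [0.121, 0.993, -0.0, -0.0]
force: [-0.4, -0.3, -0.3]
grip_width: 0.0854
gripper_force: 0.0
```

Call:
step_arm(commands=[[[0,0,0.024],[0,0,0],1],[[0,0,0.036],[0,0,0],1],[[0,0,0.044],[0,0,0],1],[[0,0,0.044],[0,0,0],1],[[0,0,0.044],[0,0,0],-1],[[0,0,0.044],[0,0,0],-1],[[0,0,0.044],[0,0,0],-1],[[0,0,0.044],[0,0,0],-1]])

```text
time_s: 5.45
tool_pos: [0.5874, 0.3132, 0.0239]
ee_rot: [0.121, 0.993, 0.001, 0.001]
force: [-0.9, -0.6, 5.5]
grip_width: 0.0437
gripper_force: 61.5
```

Call:
step_arm(commands=[[[0,0,-0.02],[0,0,0],-1],[[0,0,-0.06],[0,0,0],-1],[[0,0,-0.11],[0,0,0],-1],[[0,0,-0.16],[0,0,0],-1],[[0,0,-0.21],[0,0,0],-1],[[0,0,-0.21],[0,0,0],-1]])

```text
time_s: 6.05
tool_pos: [0.5907, 0.3148, 0.2415]
ee_rot: [0.121, 0.993, 0.004, 0.006]
force: [0.5, 0.6, -0.9]
grip_width: 0.0436
gripper_force: 62.9
```

```bash
cat > coll.py <<'E'
from h import *
s,f=pickle.load(open('f0.pkl','rb'))
def dashes(fr,box):
    c=fr['color'];h=cv2.cvtColor(c,cv2.COLOR_BGR2HSV).astype(int);x,y,w,hh=box;out={}
    for n,m in(('amber',(h[...,0]>=12)&(h[...,0]<=24)&(h[...,1]>140)&(h[...,2]>90)),('red',((h[...,0]<8)|(h[...,0]>172))&(h[...,1]>130)&(h[...,2]>60))):
        k=np.zeros(m.shape,np.uint8);k[y:y+hh,x:x+w]=m[y:y+hh,x:x+w]
        q,l,st,ce=cv2.connectedComponentsWithStats(k);i=np.argsort(-st[1:,4])[:2]+1;out[n]=[(ce[j].round(2).tolist(),st[j,4]) for j in i]
    return out
if __name__=='__main__':
    a=dashes(f['top'],(214,179,72,72));b=dashes(f['side'],(234,160,72,60));print(a,b)
    for n in a:
        P=[plane(f['top'],d[0],.164) for d in a[n]];Q=[plane(f['side'],d[0],.164) for d in b[n]]
        for p in(P,Q):
            v=p[0]-p[1];print(n,((p[0]+p[1])/2).round(4),np.linalg.norm(v)/2,np.degrees(np.arctan2(v[1],v[0])))
        ct=sum(np.array(d[0]) for d in a[n])/2;cs=sum(np.array(d[0]) for d in b[n])/2
        print('tri',tri([ray(f['top'],ct),ray(f['side'],cs)]))
E
python3 coll.py
```

```text
{'amber': [([241.77, 237.15], np.int32(13)), ([252.91, 190.36], np.int32(11))], 'red': [([265.3, 197.3], np.int32(10)), ([229.7, 229.7], np.int32(10))]} {'amber': [([289.8, 188.6], np.int32(5)), ([248.33, 174.67], np.int32(3))], 'red': [([280.5, 196.0], np.int32(6)), ([257.67, 168.67], np.int32(3))]}
amber [ 0.5447 -0.0031  0.164 ] 0.06030926714354537 166.17516804339695
amber [ 0.5469 -0.0027  0.164 ] 0.06065804660751643 166.10868149487996
tri (array([ 0.54515084, -0.00290387,  0.16360638]), [np.float64(0.0007162109150158707), np.float64(0.0007162109150159498)])
red [ 0.5451 -0.0035  0.164 ] 0.06035497399522505 -48.257780729291696
red [ 0.5466 -0.0013  0.164 ] 0.06088125939527855 131.73880335743738
tri (array([ 0.54552141, -0.00321212,  0.16080702]), [np.float64(0.00034384570299634214), np.float64(0.0003438457029961645)])
```

The puck is held. The crusher axis is at (0.5455,-0.003), top at 0.164 (matches), slot at 20.5°, amber at -13.9°. Now moving over the bowl.

Call:
step_arm(commands=[[[-0.036,-0.317,0],[0,0,0],-1],[[-0.036,-0.317,0],[0,0,0],-1],[[-0.036,-0.317,0],[0,0,0],-1],[[-0.036,-0.317,0],[0,0,0],-1],[[-0.036,-0.317,0],[0,0,0],-1],[[-0.036,-0.317,0],[0,0,0],-1],[[-0.036,-0.317,0],[0,0,0],-1],[[-0.036,-0.317,0],[0,0,0],-1]])

```text
time_s: 6.85
tool_pos: [0.5447, -0.0082, 0.2326]
ee_rot: [0.124, 0.992, -0.001, -0.0]
force: [-0.9, -0.6, -0.4]
grip_width: 0.043
gripper_force: 62.9
```

Call:
step_arm(commands=[[[0,0,0],[0,0,0],-1],[[0,0,0],[0,0,0],-1]])

```text
time_s: 7.05
tool_pos: [0.5457, -0.0017, 0.2325]
ee_rot: [0.119, 0.993, 0.0, -0.0]
force: [-0.6, 0.4, -0.8]
grip_width: 0.0437
gripper_force: 62.9
```

Call:
step_arm(commands=[[[0,-0.001,0.04],[0,0,0],-1],[[0,-0.001,0.07],[0,0,0],-1],[[0,-0.001,0.09],[0,0,0],-1],[[0,-0.001,0.105],[0,0,0],-1],[[0,-0.001,0.111],[0,0,0],-1],[[0,-0.001,0.111],[0,0,0],-1],[[0,-0.001,0.111],[0,0,0],0.22],[[0,-0.001,0.111],[0,0,0],0.22]])

```text
time_s: 7.85
tool_pos: [0.5462, -0.0043, 0.1227]
ee_rot: [0.12, 0.993, 0.0, 0.001]
force: [0.4, 0.2, 0.2]
grip_width: 0.0523
gripper_force: 0.0
```

Call:
step_arm(commands=[[[0,0,0],[0,0,0],0.22],[[0,0,0],[0,0,0],0.22],[[0,0,-0.03],[0,0,0],0.22],[[0,0,-0.08],[0,0,0],0.22],[[0,0,-0.13],[0,0,0],0.22],[[0,0,-0.16],[0,0,0],1],[[0,0,-0.16],[0,0,0],1]])

```text
time_s: 8.55
tool_pos: [0.5482, -0.0047, 0.2869]
ee_rot: [0.121, 0.993, 0.001, 0.005]
force: [0.7, 0.0, 0.2]
grip_width: 0.0788
gripper_force: 0.0
```

```bash
python3 grab.py w5
python3 - <<'E'
from h import *
from coll import dashes
s,f=load('w5');T=wristT(s,f);a=dashes(f,(0,0,512,384));print(a)
for n in a:
    p=[plane(f,d[0],.164,T) for d in a[n]];v=p[0]-p[1];print(n,((p[0]+p[1])/2).round(4),np.linalg.norm(v)/2,np.degrees(np.arctan2(v[1],v[0])))
E
```

```text
8.55 [ 0.5482 -0.0047  0.2869] [0.1208 0.9927 0.0011 0.0047] [0.67 0.   0.15] 0.07884397487049673
{'amber': [([257.87, 113.6], np.int32(85)), ([257.17, 238.55], np.int32(53))], 'red': [([296.48, 126.24], np.int32(91)), ([222.98, 228.72], np.int32(57))]}
amber [ 0.5468 -0.0031  0.164 ] 0.06084816312770035 165.79492860814116
red [ 0.5469 -0.0029  0.164 ] 0.06065240426157973 131.48504912765253
```

View pics/w5.png

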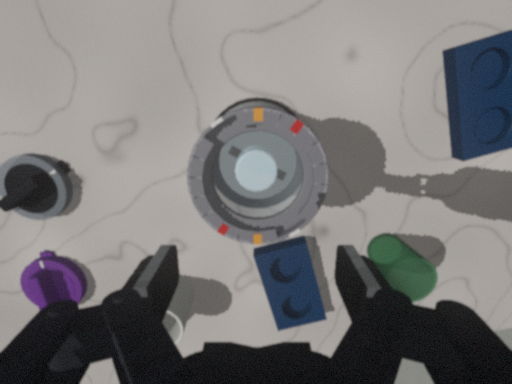

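The wrist view shows the puck lying in the bowl on the hub at (256,170), and the dashes give a collar centre of about (0.5465,-0.003). Next I'll take one settled view of the collar, then go over to the lid.

Call:
step_arm(commands=[[[0,0.01,0],[0,0,0],1],[[0,0.01,0],[0,0,0],1],[[0,0.01,0],[0,0,0],1],[[0,0.01,0],[0,0,0],1]])

```text
time_s: 9.0
tool_pos: [0.5473, 0.005, 0.2808]
ee_rot: [0.121, 0.993, -0.0, -0.001]
force: [-0.3, 0.5, -0.8]
grip_width: 0.0856
gripper_force: 0.0
```

```bash
python3 grab.py w6
python3 - <<'E'
from h import *
from coll import dashes
rs={}
for k in('w5','w6'):
  s,f=load(k);T=wristT(s,f);a=dashes(f,(0,0,512,384))
  for n in a:
    p=[plane(f,d[0],.164,T) for d in a[n]];v=p[0]-p[1];print(n,((p[0]+p[1])/2).round(4),np.linalg.norm(v)/2,np.degrees(np.arctan2(v[1],v[0])))
E
```

```text
9.0 [0.5473 0.005  0.2808] [ 1.205e-01  9.927e-01 -3.000e-04 -8.000e-04] [-0.27  0.47 -0.83] 0.08556781498941343
amber [ 0.5468 -0.0031  0.164 ] 0.06084816312770035 165.79492860814116
red [ 0.5469 -0.0029  0.164 ] 0.06065240426157973 131.48504912765253
amber [ 0.5466 -0.0032  0.164 ] 0.060642346983804475 165.78230583241424
red [ 0.5468 -0.0029  0.164 ] 0.06079947616600663 131.4768495572158
```

Careful with the scale: turns go in shares of pi rad. That gives: 0.97 rad / 3.1416 = 0.3088.

Call:
step_arm(commands=[[[-0.053,-0.338,0.02],[0,0,0.0446],1],[[-0.053,-0.338,0.02],[0,0,0.0891],1],[[-0.053,-0.338,0.02],[0,0,0.1337],1],[[-0.053,-0.338,0.02],[0,0,0.1783],1],[[-0.053,-0.338,0.06],[0,0,0.2228],1],[[-0.053,-0.338,0.11],[0,0,0.2674],1],[[-0.053,-0.338,0.11],[0,0,0.3088],1],[[-0.053,-0.338,0.11],[0,0,0.3088],1]])

```text
time_s: 9.85
tool_pos: [0.5154, -0.339, 0.1688]
ee_rot: [0.573, 0.82, -0.001, -0.001]
force: [-0.3, 0.9, 0.3]
grip_width: 0.0856
gripper_force: 0.0
```

Call:
step_arm(commands=[[[0,0,0],[0,0,0],1],[[0,0,0],[0,0,0],1],[[0,0,0],[0,0,0],1]])

```text
time_s: 10.15
tool_pos: [0.5195, -0.3346, 0.1726]
ee_rot: [0.569, 0.823, 0.001, 0.001]
force: [0.3, -0.2, 0.3]
grip_width: 0.0855
gripper_force: 0.0
```

```bash
python3 grab.py w7
```

```text
10.15 [ 0.5195 -0.3346  0.1726] [5.687e-01 8.226e-01 6.000e-04 6.000e-04] [ 0.33 -0.25  0.27] 0.08548428452810308
```

View pics/w7.png

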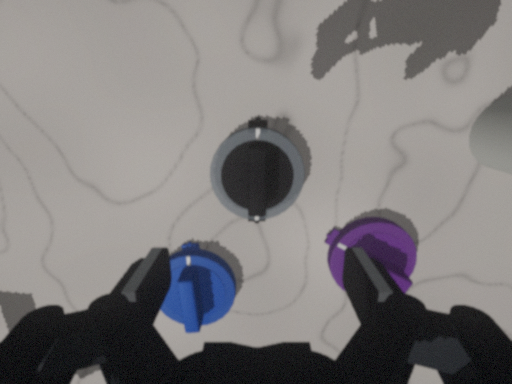

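The wrist view shows the smoked lid at (257,172), pointer dashes at (258,133) and (257,217), with the bar along the image vertical. The blue (200,285) and purple (375,257) ones are out of the fingers' way. I'll take a second view for height.

Call:
step_arm(commands=[[[-0.03,0.02,0.03],[0,0,0],0.1],[[-0.03,0.02,0.03],[0,0,0],0.1],[[-0.03,0.02,0.03],[0,0,0],0.1],[[-0.03,0.02,0.03],[0,0,0],0.1]])

```text
time_s: 10.6
tool_pos: [0.548, -0.3565, 0.1432]
ee_rot: [0.569, 0.822, 0.0, 0.001]
force: [0.2, 0.1, -0.1]
grip_width: 0.047
gripper_force: 0.0
```

```bash
python3 grab.py w8
cat > lid.py <<'E'
from h import *
D=[];C=[]
for n in('w7','w8'):
    s,f=load(n);T=wristT(s,f);c=f['color'].astype(int)
    u=proj(f,[.52,-.336,.02],T).astype(int)
    x0,y0=u-75;g=c.min(2);sat=c.max(2)-g
    # black grip/dark disc -> outline of everything not counter: use grey-blue disc body (darker than counter)
    roi=np.zeros(g.shape,bool);roi[max(y0,0):y0+150,max(x0,0):x0+150]=1
    dark=((c.max(2)<130)&roi)
    st,ce,l=blob(dark)
    hull=cv2.convexHull(cv2.findContours(l.astype(np.uint8),0,1)[0][0]);hm=np.zeros(g.shape,np.uint8);cv2.fillConvexPoly(hm,hull,1)
    bright=(g>150)&(hm>0)&(cv2.erode(hm,np.ones((3,3)))>0)
    k,lb,ss,cc=cv2.connectedComponentsWithStats(bright.astype(np.uint8))
    print(n,u,st,[(cc[i].round(1).tolist(),ss[i,4]) for i in range(1,k) if ss[i,4]>3])
E
python3 lid.py
```

```text
10.6 [ 0.548  -0.3565  0.1432] [5.692e-01 8.222e-01 3.000e-04 9.000e-04] [ 0.2   0.14 -0.07] 0.0469624023825164
w7 [256 176] [ 211  115  101  109 7775] [([257.3, 132.1], np.int32(28)), ([256.4, 217.9], np.int32(11))]
w8 [235 152] [ 190   83  108  125 9259] [([235.3, 100.6], np.int32(52)), ([236.9, 199.6], np.int32(27))]
```

Run:
```python
from h import *
px={'w7':[(257.3,132.1),(256.4,217.9)],'w8':[(235.3,100.6),(236.9,199.6)]}
F={n:load(n) for n in px};T={n:wristT(*F[n]) for n in px}
P=[tri([ray(F[n][1],px[n][i],T[n]) for n in px]) for i in(0,1)];print(P)
for z in(.018,.03,.046):
  for n in px:
    p=[plane(F[n][1],q,z,T[n]) for q in px[n]];v=p[1]-p[0];print(z,n,((p[0]+p[1])/2).round(4),np.linalg.norm(v)/2,np.degrees(np.arctan2(v[1],v[0])))
# disc outline: grey ring pixels
for n in px:
    s,f=F[n];c=f['color'];g=cv2.GaussianBlur(c,(3,3),0).astype(int)
    m=(g[...,0]-g[...,2]>4)&(g.max(2)<150)&(g.max(2)>60);u=proj(f,[.52,-.336,.02],T[n]).astype(int)
    k=np.zeros(m.shape,bool);k[u[1]-70:u[1]+70,u[0]-65:u[0]+65]=1;st,ce,l=blob(m&k)
    h=cv2.convexHull(cv2.findContours(l.astype(np.uint8),0,1)[0][0]);e=cv2.fitEllipse(h);print(n,st,e,plane(f,e[0],.016,T[n]).round(4), e[1][0]/2)
```

```text
[(array([ 0.50486207, -0.29300666,  0.01911084]), [np.float64(0.00016068284874411914), np.float64(0.00016068284874400503)]), (array([ 0.53596373, -0.37736731,  0.02410298]), [np.float64(0.0003112995478852981), np.float64(0.00031129954788537006)])]
0.018 w7 [ 0.5209 -0.3365  0.018 ] 0.04634900208255561 -69.95875296724596
0.018 w8 [ 0.5206 -0.3362  0.018 ] 0.04585074813330375 -69.75261433264478
0.03 w7 [ 0.5197 -0.3335  0.03  ] 0.044509808053154874 -69.95875296724599
0.03 w8 [ 0.5206 -0.3339  0.03  ] 0.043834985814695325 -69.75261433264475
0.046 w7 [ 0.5182 -0.3296  0.046 ] 0.042057549347287206 -69.95875296724599
0.046 w8 [ 0.5205 -0.3307  0.046 ] 0.04114730272321746 -69.75261433264478
w7 [ 260  128   44   92 1172] ((261.2249755859375, 174.02313232421875), (82.33162689208984, 88.86235809326172), 16.18286895751953) [ 0.5243 -0.3324  0.016 ] 41.16581344604492
w8 [ 239   96   51  107 1687] ((244.04006958007812, 149.79600524902344), (88.95390319824219, 102.68154907226562), 6.901957035064697) [ 0.5265 -0.3315  0.016 ] 44.476951599121094
```

Lid centre is (0.5207,-0.3363), dashes at height ~0.02 (matches the disc top), bar at -69.9°. Now grasping the grip.

Converted, 0.009 rad / 3.1416 = 0.0029.

Call:
step_arm(commands=[[[0.0285,-0.0185,0.03],[0,0,0.0029],0.1],[[0.0285,-0.0185,0.07],[0,0,0.0029],0.1],[[0.0285,-0.0185,0.1],[0,0,0.0029],0.1],[[0.0285,-0.0185,0.115],[0,0,0.0029],0.1],[[0.0285,-0.0185,0.124],[0,0,0.0029],0.1],[[0.0285,-0.0185,0.124],[0,0,0.0029],0.1],[[0.0285,-0.0185,0.124],[0,0,0.0029],0.1]])

```text
time_s: 11.35
tool_pos: [0.5211, -0.3374, 0.0191]
ee_rot: [0.573, 0.819, 0.0, 0.001]
force: [1.1, 0.2, 0.7]
grip_width: 0.0474
gripper_force: 0.0
```

Call:
step_arm(commands=[[[0,0,0],[0,0,0],-1],[[0,0,0],[0,0,0],-1],[[0,0,0],[0,0,0],-1],[[0,0,0],[0,0,0],-1],[[0,0,0],[0,0,0],-1]])

```text
time_s: 11.85
tool_pos: [0.5211, -0.3372, 0.019]
ee_rot: [0.573, 0.819, 0.0, 0.001]
force: [-0.6, 0.4, 6.4]
grip_width: 0.0168
gripper_force: 59.8
```

Run:
```python
from rig import manip
s=manip.get_state();print({k:s[k] for k in('tool_pos','ee_rot','force','ft_torque','joint_pos')})
```

```text
{'tool_pos': array([ 0.52107737, -0.33716368,  0.01896318]), 'ee_rot': array([5.73176040e-01, 8.19431616e-01, 1.82119741e-04, 1.01004223e-03]), 'force': array([-0.63217584,  0.36700448,  6.39937421]), 'ft_torque': array([ 0.11328882,  0.12825554, -0.02983884]), 'joint_pos': array([ 0.26266879,  0.79073669,  0.33980844,  1.74483641, -0.39110337,
        0.67120725,  1.16823706])}
```

Call:
step_arm(commands=[[[0,0,-0.02],[0,0,0],-1],[[0,0,-0.06],[0,0,0],-1],[[0,0,-0.11],[0,0,0],-1],[[0,0,-0.16],[0,0,0],-1],[[0,0,-0.21],[0,0,0],-1],[[0,0,-0.23],[0,0,0],-1],[[0,0,-0.23],[0,0,0],-1]])

```text
time_s: 12.55
tool_pos: [0.5218, -0.338, 0.2516]
ee_rot: [0.573, 0.819, 0.001, 0.003]
force: [-0.0, 0.2, -3.3]
grip_width: 0.017
gripper_force: 58.9
```

```bash
python3 grab.py w9
python3 - <<'E'
from h import *
s,f=load('w9');T=wristT(s,f);p=s['tool_pos'];print(s['joint_pos'].round(2),s['ft_torque'])
Rm=R.from_quat(s['ee_rot']).as_matrix()
M=f['hand_eye'];I=np.linalg.inv(M)
def pt(x,y,z):
    q=f['K']@(I@[x,y,z,1])[:3];return (q[:2]/q[2]).round(1)
for x in(-.046,0,.046):print(x,pt(x,0,.001))
c=f['color'].astype(int);g=c.min(2)
k,lb,ss,cc=cv2.connectedComponentsWithStats((g>135).astype(np.uint8))
print([(cc[i].round(1).tolist(),ss[i].tolist()) for i in range(1,k) if 5<ss[i,4]<150])
E
```

```text
12.55 [ 0.5218 -0.338   0.2516] [5.733e-01 8.194e-01 5.000e-04 3.400e-03] [-0.01  0.22 -3.34] 0.016990054090238314
[ 0.16  0.49  0.48  1.62 -0.25  1.08  1.06] [-0.00565533 -0.0194125   0.0040857 ]
-0.046 [256.6 313.1]
0 [256.5 244.5]
0.046 [256.4 163.1]
[([436.0, 10.0], [432, 6, 10, 9, 49]), ([312.0, 191.7], [310, 191, 5, 3, 7]), ([140.9, 335.7], [132, 327, 18, 19, 113]), ([372.0, 335.7], [364, 327, 18, 19, 109]), ([1.2, 353.2], [0, 331, 5, 50, 148]), ([169.9, 361.9], [164, 354, 12, 17, 87]), ([149.1, 380.8], [145, 378, 9, 6, 35])]
```

View pics/w9.png

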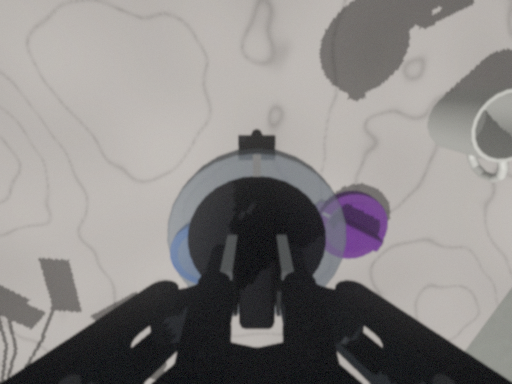

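Run:
```python
from h import *
s,f=load('w9');I=np.linalg.inv(f['hand_eye'])
def pt(x,y,z):
    q=f['K']@(I@[x,y,z,1])[:3];return (q[:2]/q[2]).round(1)
print('lug top outer',pt(.0565,.01,.014),pt(.0565,-.01,.014),'lug bot outer',pt(.0565,.01,.019),'pip',pt(.06,0,.014),pt(.06,0,.019),'disc top near',pt(.05,0,.001),'bot',pt(.05,0,.019),'side',pt(0,.05,.001),pt(0,-.05,.001))
c=f['color'].astype(int);g=c.max(2)
print('rows at 257',[(r,int(g[r,255:260].mean())) for r in range(124,182,2)])
print('rows at 247',[(r,int(g[r,244:249].mean())) for r in range(128,160,2)])
for r in(140,145,150):
    d=np.where(g[r,220:300]<70)[0]+220;print(r,d.min(),d.max())
```

```text
lug top outer [275.  138.8] [237.8 138.8] lug bot outer [274.4 137.6] pip [256.4 132.2] [256.4 131.2] disc top near [256.4 155.3] bot [256.4 149.3] side [346.6 244.4] [166.5 244.6]
rows at 257 [(124, 184), (126, 184), (128, 165), (130, 94), (132, 55), (134, 53), (136, 54), (138, 52), (140, 52), (142, 52), (144, 51), (146, 52), (148, 58), (150, 68), (152, 77), (154, 113), (156, 131), (158, 132), (160, 132), (162, 131), (164, 131), (166, 130), (168, 131), (170, 131), (172, 131), (174, 130), (176, 104), (178, 45), (180, 38)]
rows at 247 [(128, 184), (130, 184), (132, 184), (134, 162), (136, 78), (138, 55), (140, 57), (142, 53), (144, 54), (146, 54), (148, 53), (150, 66), (152, 69), (154, 92), (156, 113), (158, 117)]
140 240 273
145 240 273
150 240 273
```

The lid is level in the grip, lug at (257,131), with its centre about 1 mm toward tool +x. Now I'll carry it over the collar with a quarter turn.

Converted, -1.1 rad / 3.1416 = -0.3501.

Call:
step_arm(commands=[[[0.306,0.139,0],[0,0,-0.0446],-1],[[0.306,0.139,0],[0,0,-0.0891],-1],[[0.306,0.139,0],[0,0,-0.1337],-1],[[0.306,0.139,0],[0,0,-0.1783],-1],[[0.306,0.139,0],[0,0,-0.2228],-1],[[0.306,0.139,0],[0,0,-0.2674],-1],[[0.306,0.139,0],[0,0,-0.3119],-1],[[0.306,0.139,0],[0,0,-0.3501],-1]])

```text
time_s: 13.4
tool_pos: [0.5444, 0.0063, 0.2452]
ee_rot: [0.053, 0.999, 0.002, -0.002]
force: [0.9, -0.3, -1.6]
grip_width: 0.0168
gripper_force: 58.9
```

Converted, -0.473 rad / 3.1416 = -0.1506.

Call:
step_arm(commands=[[[0,0,0.02],[0,0,-0.0446],-1],[[0,0,0.02],[0,0,-0.0891],-1],[[0,0,0.02],[0,0,-0.1337],-1],[[0,0,0.02],[0,0,-0.1506],-1],[[0,0,0.02],[0,0,-0.1506],-1],[[0,0,0.02],[0,0,-0.1506],-1],[[0,0,0.02],[0,0,-0.1506],-1]])

```text
time_s: 14.1
tool_pos: [0.5453, -0.0015, 0.2269]
ee_rot: [-0.175, 0.985, 0.0, -0.001]
force: [-0.2, 0.2, -1.3]
grip_width: 0.0169
gripper_force: 58.9
```

```bash
python3 grab.py w10
python3 - <<'E'
from h import *
from coll import dashes
s,f=load('w10');T=wristT(s,f);x=R.from_quat(s['ee_rot']).as_matrix();print(np.degrees(np.arctan2(x[1,0],x[0,0])),x[:,2].round(4),s['joint_pos'].round(2))
a=dashes(f,(0,0,512,384));print(a)
for n in a:
  for d in a[n]:
    p=plane(f,d[0],.164,T);v=p[:2]-[.5467,-.0031];print(n,p.round(4),np.linalg.norm(v),np.degrees(np.arctan2(v[1],v[0])))
E
```

```text
14.1 [ 0.5453 -0.0015  0.2269] [-1.747e-01  9.846e-01  1.000e-04 -7.000e-04] [-0.16  0.22 -1.25] 0.016875538975726384
-159.87956056597451 [-1.4e-03 -1.0e-04 -1.0e+00] [-0.13  0.36  0.07  1.82 -0.03  0.97  1.87]
{'amber': [([302.36, 140.09], np.int32(137))], 'red': [([331.7, 178.49], np.int32(122))]}
amber [0.4882 0.0118 0.164 ] 0.06036292396930216 165.67218239852758
red [0.5066 0.0428 0.164 ] 0.06090621421023473 131.12450553293465
```

View pics/w10.png

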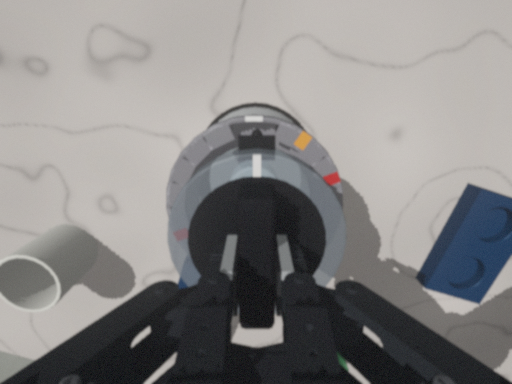

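The wrist view shows the slot dash at (254,119) just beyond the lug at (256,138), with amber (302,140) and red (332,178). The offset still needed is about (-2,-2) mm in tool axes. I'll correct that and lower to just above the ledges.

Call:
step_arm(commands=[[[-0.002,-0.002,0.02],[0,0,0],-1],[[-0.002,-0.002,0.036],[0,0,0],-1],[[-0.002,-0.002,0.036],[0,0,0],-1],[[-0.002,-0.002,0.036],[0,0,0],-1],[[-0.002,-0.002,0.036],[0,0,0],-1]])

```text
time_s: 14.65
tool_pos: [0.549, -0.0026, 0.1926]
ee_rot: [-0.175, 0.985, -0.0, 0.001]
force: [0.3, -0.6, -1.9]
grip_width: 0.0168
gripper_force: 58.9
```

```bash
python3 grab.py w11
python3 - <<'E'
from h import *
from coll import dashes
s,f=load('w11');T=wristT(s,f);x=R.from_quat(s['ee_rot']).as_matrix();print(s['tool_pos'],np.degrees(np.arctan2(x[1,0],x[0,0])))
a=dashes(f,(0,0,512,384))
for n,an in(('amber',165.79),('red',131.48)):
    d=max(a[n],key=lambda q:q[1]);p=plane(f,d[0],.164,T);t=np.radians(an);print(n,d,(p[:2]-.061*np.array([np.cos(t),np.sin(t)])).round(4))
E
```

```text
14.65 [ 0.549  -0.0026  0.1926] [-1.751e-01  9.845e-01 -1.000e-04  8.000e-04] [ 0.29 -0.56 -1.94] 0.016798373276412187
[ 0.54904703 -0.00264677  0.19264531] -159.8253962166636
amber ([315.48, 142.97], np.int32(201)) [ 0.5474 -0.003 ]
red ([348.94, 188.67], np.int32(192)) [ 0.5475 -0.003 ]
```

Call:
step_arm(commands=[[[0.0005,0,0.003],[0,0,0],-1],[[0.0005,0,0.006],[0,0,0],-1],[[0.0005,0,0.009],[0,0,0],-1],[[0.0005,0,0.012],[0,0,0],-1],[[0.0005,0,0.013],[0,0,0],-1],[[0.0005,0,0.013],[0,0,0],-1]])

```text
time_s: 15.3
tool_pos: [0.5478, -0.0029, 0.1785]
ee_rot: [-0.175, 0.985, 0.0, -0.0]
force: [0.5, 0.2, -1.5]
grip_width: 0.0171
gripper_force: 58.9
```

Call:
step_arm(commands=[[[0,0,0.003],[0,0,0],-1],[[0,0,0.005],[0,0,0],-1],[[0,0,0.006],[0,0,0],-1],[[0,0,0.006],[0,0,0],-1]])

```text
time_s: 15.7
tool_pos: [0.5478, -0.0029, 0.1725]
ee_rot: [-0.175, 0.985, 0.0, -0.0]
force: [-0.1, 0.6, -1.5]
grip_width: 0.0169
gripper_force: 58.9
```

The lugs are through the slots with no contact. Seating gently now.

Call:
step_arm(commands=[[[0,0,0.001],[0,0,0],-1],[[0,0,0.002],[0,0,0],-1],[[0,0,0.002],[0,0,0],-1],[[0,0,0.002],[0,0,0],-1]])

```text
time_s: 16.1
tool_pos: [0.548, -0.0029, 0.1709]
ee_rot: [-0.175, 0.985, -0.0, 0.0]
force: [-1.3, -0.1, 2.2]
grip_width: 0.017
gripper_force: 59.4
```

Converted, 0.55 rad / 3.1416 = 0.1751.

Call:
step_arm(commands=[[[0,0,-0.0005],[0,0,0.0318],-1],[[0,0,-0.0005],[0,0,0.0637],-1],[[0,0,-0.0005],[0,0,0.0955],-1],[[0,-0.0005,-0.0005],[0,0,0.1273],-1],[[0,-0.0005,-0.0005],[0,0,0.1528],-1],[[0,-0.0005,-0.0005],[0,0,0.1751],-1],[[0,-0.0005,-0.0005],[0,0,0.1751],-1],[[0,-0.0005,-0.0005],[0,0,0.1751],-1]])

```text
time_s: 16.9
tool_pos: [0.548, -0.0031, 0.1711]
ee_rot: [0.097, 0.995, 0.0, -0.0]
force: [-0.7, 0.9, -0.6]
grip_width: 0.0168
gripper_force: 59.1
```

```bash
cat > tw.py <<'E'
import sys
from h import *
from coll import dashes
from grab import grab
s,f=grab(sys.argv[1]);T=wristT(s,f);x=R.from_quat(s['ee_rot']).as_matrix();ang=np.degrees(np.arctan2(x[1,0],x[0,0]))
print(s['time_s'],s['tool_pos'].round(4),s['force'].round(1),s['ft_torque'].round(2),'tool',ang,'turned',np.radians((200.17-ang)%360))
a=dashes(f,(0,0,512,384));C=np.array([.5473,-.003])
for n in a:
  for d in a[n]:
    v=plane(f,d[0],.164,T)[:2]-C;print(n,d,np.linalg.norm(v),np.degrees(np.arctan2(v[1],v[0])))
c=f['color'].astype(int);g=c.min(2);k=np.zeros(g.shape,np.uint8);k[135:185,240:275]=(g>115)[135:185,240:275]
q,l,st,ce=cv2.connectedComponentsWithStats(k)
for i in range(1,q):
  if st[i,4]>20:
    v=plane(f,ce[i],.170,T)[:2]-C;print('ptr',ce[i],st[i],np.linalg.norm(v),np.degrees(np.arctan2(v[1],v[0])))
E
python3 tw.py w12
```

```text
16.9 [ 0.548  -0.0031  0.1711] [-0.7  0.9 -0.6] [0.15 0.13 0.24] tool 168.81108912904622 turned 0.5473162445375859
amber ([262.36, 130.39], np.int32(274)) 0.06107491497451671 165.97866169865273
amber ([251.55, 329.48], np.int32(42)) 0.06457673893830268 -14.136565530350218
red ([326.82, 154.46], np.int32(287)) 0.06093276258383246 131.60520655007127
ptr [255.32352941 141.76470588] [240 135  35  14 340] 0.05608727288464149 169.3926436483417
ptr [256.86173184 166.23044693] [240 153  35  25 716] 0.04365467475335287 168.57150128352487
```

Converted, 0.05 rad / 3.1416 = 0.0159.

Call:
step_arm(commands=[[[0,0,0],[0,0,0.0064],-1],[[0,0,0],[0,0,0.0127],-1],[[0,0,0],[0,0,0.0159],-1],[[0,0,0],[0,0,0.0159],-1],[[0,0,0],[0,0,0.0159],-1],[[0,0,0],[0,0,0.0159],-1],[[0,0,0],[0,0,0.0159],-1]])

```text
time_s: 17.65
tool_pos: [0.548, -0.0032, 0.1711]
ee_rot: [0.123, 0.992, 0.0, -0.0]
force: [-1.3, 1.6, -2.0]
grip_width: 0.0165
gripper_force: 59.0
```

```bash
python3 tw.py w13
python3 - <<'E'
import cv2;a=cv2.imread('pics/w13.png')[100:250,160:350];cv2.imwrite('pics/c13.png',cv2.resize(a,(760,600),interpolation=2))
E
```

```text
17.65 [ 0.548  -0.0032  0.1711] [-1.3  1.6 -2. ] [0.41 0.2  0.18] tool 165.81917229512553 turned 0.5995350442353463
amber ([256.43, 130.53], np.int32(277)) 0.060886922598618096 165.86828992535297
amber ([257.12, 329.47], np.int32(43)) 0.06456605427834256 -13.998922083718881
red ([322.22, 150.87], np.int32(289)) 0.06093297412031389 131.58493721175066
ptr [257.32352941 141.81176471] [240 135  35  14 340] 0.05601255867127409 165.42506308762495
ptr [256.75972222 166.17638889] [240 153  35  25 720] 0.04363131988888409 165.69976074905807
```

View pics/c13.png

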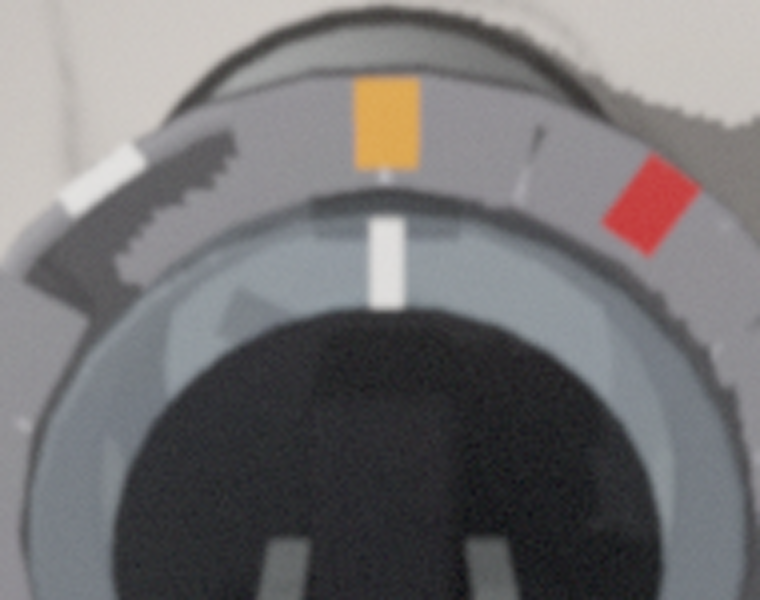

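The crop shows the lid's white pointer (387,262) exactly against the amber dash (387,122). The lug is under the ledge and red is well clear, with the spring torque held in the grip. Handing in.

```bash
python3 -c "
from rig import manip
print(manip.job_done())"
```

```text
the job is handed in; nothing more can be done
None
```

The job is handed in: the puck is in the crusher's bowl, and the lid is fitted, turned to the amber pulse mark (pointer lined up with it in the last picture, about 0.60 rad past the slot) and still held there against its spring, clear of the red lock mark; the first grasp of the puck missed and the second held.

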